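# Tip open the capsule box at the coffee corner

## Robot

A 6-joint arm with a two-finger parallel gripper is mounted at the origin on the work surface. World frame = base frame: x ahead of the robot, y to its left, z up, the work surface at z = 0. Lengths are in m, angles in rad, forces in N, time in s.
With the tool pointing down it reaches from about 0.3 to 0.775 m from the base axis. Payload 14.6 kg.
Tool frame: the origin (TCP) lies at the very end of the fingers, on their centre line; the grasp point (between the pads) lies 19 mm behind it; z points along the fingers, y is the line along which they close (so a half turn about z gives the same grasp; the last joint's range is limited). The gripper opens to 94 mm and grips with 3 to 60 N. Pads are 16 mm wide; open, the fingers measure 119 mm over their backs; the gripper's body (75 mm by 177 mm) begins 78 mm behind the grasp point.
Start: joints at [-1.176, 0.3, 1.521, -0, 1.321, -0.067], TCP at [0.245, -0.492, 0.205] pointing down, gripper open.
Joint ranges: [-3.03, 3.03], [-0.79, 2.21], [0.23, 2.52], [-1.04, 4.18], [0, 3.07], [-2.55, 2.55]. Speed limits (rad/s): [2.22, 2.22, 2.57, 3.14, 3.14, 3.14].

## Interface

Orientations are given as a 3x3 rotation matrix whose columns are the frame's x, y, z axes.
In Python, from bench import bot, vision gives the robot as it stands. The module is installed in compiled form; this text tells all that it offers. Calls block until the motion is done:
- bot.goto(position, orientation): joint-space move of the TCP to a pose.
- bot.move_l(position, rot=None, speed=0.15): straight line of the TCP; rot=None keeps the orientation; speed is the mean speed in m/s.
- bot.move_joints(angles): joint-space move.
- bot.gripper_to(opening, squeeze=None): finger opening in m; squeeze is the grip in N (None keeps the last); returns when the fingers have stopped.
- bot.sleep(seconds).
- bot.solve_ik(position, orientation): joint angles nearest the present ones, or None.
- bot.observe(): the state.
- vision.read_camera(name): name is "scene" or "top" or "wrist"; returns (picture, depth): 384x512x3 uint8, blue, green, red; 384x512 float32, m along the optical axis (not along the pixel's ray), 0 where there is no reading.
- vision.camera_info(name): a dict with "mtx" (3x3 intrinsics, pixels), "R" (3x3) and "t" (3): a world point X has camera coordinates R X + t. Camera axes: x right, y down, z forward; pixel columns grow to the right and rows downward; lengths in m; the calibration is good to about 2 mm. A picture is of the moment at which its call begins: read the wrist's pose just before it. camera_info takes no time and is no camera call; for the wrist camera it gives the pose at the moment of the call.
A pose or a line that the arm cannot do raises bot.PlanningError and nothing moves.
- bot.job_done(): hands the job in; it is judged then, once.
The state is a dict: "t": time; "qpos": joint angles; "dq": joint speeds; "tau": joint torques, N m; "position": TCP position; "ee_rot": TCP orientation; "ft_force": force on the tool from outside, world axes, zero at the start; "wrist_torque": the same for the moment, N m; "grip_width": finger opening in m; "grip_force": force on a finger pad.
Only numpy, scipy, OpenCV 4.12 (cv2) and the standard library are available. Lean on these libraries where they do the work, as an engineer would, in place of code of your own. Each camera call takes 0.05 s, during which the arm holds its last target. There are 200 camera calls.

## Task

Open the coffee-capsule box, the longer of the two grey stoneware boxes with bamboo lids: its lid tips up when the steel thumb tab at its end is pushed down. Leave its lid standing well open by itself, keep the shorter tea box shut, and do not shove or tip either box.

Things in the scene. Friction and masses are not known exactly. Their poses are not given: they have to be found in the camera images.
- capsule_box: Longer grey stoneware box: 170 mm along its x, 100 along y, 95 high, 1.5 kg, loose. Origin: centre of its underside. Bamboo lid on top rocks on an axle along y at box x = -91 mm, 99 mm up. Past the axle, outside the box, a flat steel thumb tab 44 mm wide reaches to box x = -153, y = 0; top face 103 mm up when shut, free below. Tab end (-x) points roughly to the robot. Push at x = -133 mm.
- capsule_lid (a joint): Capsule box lid: 0 shut, 0.7 rad at its stop; 0.45 or more is well open. Starts 0 to 0.08. Pushing the tab down raises the lid's other end. The stiff axle keeps the lid at any angle where it is left. Pushed 42 mm past the axle the tab needs 5 to 8 N; a closed fingertip 20 mm wide goes down about 30 mm to the stop. Do not force it past that.
- tea_box: Shorter grey stoneware box, to be left alone: 110 mm along its x, 100 along y, 95 high, 1.1 kg, loose. Origin: centre of its underside. Same kind of bamboo lid and, at its own -x end, the same thumb tab, from box x = -61 to -123 mm.
- tea_lid (a joint): Tea box lid: 0 shut, up to 0.7 rad open. Starts 0 to 0.08 (shut or barely ajar) and must stay below 0.2; same stiff axle.

How it is judged:
At the end, for the whole second after the job is handed in: The capsule box's lid stands open by itself at 0.45 rad (26 degrees) or more, at rest; the tea box's lid is below 0.2 rad; both boxes stand upright within 30 mm of where they were (value of joint capsule_lid above 0.45 rad and velocity of joint capsule_lid between -0.05 and 0.05 rad/s and value of joint tea_lid below 0.2 rad and distance of each of capsule_box, tea_box from where it was at the start of the episode below 0.03 m and angle between each of capsule_box, tea_box's own z axis and vertical below 0.1 rad and linear speed of capsule_box below 0.02 m/s); the robot touches nothing.
It fails at once if the tea box is opened (value of joint tea_lid above 0.2 rad).
It fails at once if the capsule box is shoved or tipped over (distance of capsule_box from where it was at the start of the episode above 0.04 m or angle between capsule_box's own z axis and vertical above 0.26 rad).
It fails at once if the tea box is shoved or tipped over (distance of tea_box from where it was at the start of the episode above 0.04 m or angle between tea_box's own z axis and vertical above 0.26 rad).
It also fails if it takes over 27 s, if anything falls off the work surface, if the arm or the gripper's body presses on something with over 40 N, if the wrist force passes 120 N, or if a joint passes its speed limit or range.

## Working session

There is one attempt and no reset: what is moved stays moved. The work goes in short steps, each a Python script; the robot and the scene stay as the last script left them, time stands still between calls to the robot, and variables do not carry over. Pictures are saved under pics/ and viewed, at most 10 in all, crops included, and the job is handed in when it is done.

```bash
mkdir -p pics
python3 - <<'E'
from bench import bot, vision
import cv2, numpy as np
for n in ("top","scene"):
    p,d=vision.read_camera(n); i=vision.camera_info(n)
    cv2.imwrite(f"pics/{n}0.png",p); np.savez(f"{n}0.npz",p=p,d=d,**i)
    print(n,i["mtx"].tolist(),np.round(-i["R"].T@i["t"],3),np.round(i["R"],3).tolist(),(d>0).mean())
E
```

```text
top [[350.24814423901023, 0.0, 263.8034872681428], [0.0, 350.24814423901023, 192.36620277505304], [0.0, 0.0, 1.0]] [ 0.5   -0.026  0.778] [[0.015, -1.0, 0.006], [-0.991, -0.016, -0.133], [0.133, -0.004, -0.991]] 0.9960784912109375
scene [[372.11975414748326, 0.0, 257.8751663057031], [0.0, 372.11975414748326, 185.68963223009223], [0.0, 0.0, 1.0]] [1.221 0.056 0.722] [[-0.108, 0.994, 0.003], [0.698, 0.078, -0.712], [-0.708, -0.074, -0.702]] 0.995880126953125
```

View pics/top0.png

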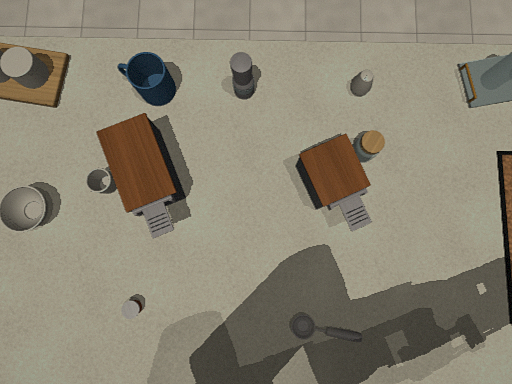

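View pics/scene0.png

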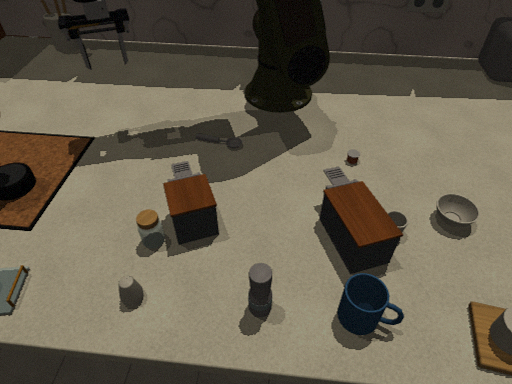

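The top view shows the longer capsule box at about (137,163) with its tab at (157,220). The tea box is at (335,172) with its tab at (355,212). The scene view agrees and nothing lies over either tab, so next I'll locate the lid and tab from depth.

```bash
cat > loc.py <<'E'
import cv2, numpy as np
def cloud(d,i):
    v,u=np.mgrid[:384,:512]; r=np.stack([u,v,np.ones_like(u)],-1)@np.linalg.inv(i["mtx"]).T*d[...,None]
    return (r-i["t"])@i["R"]
def locate(p,d,i):
    X=cloud(d,i); hsv=cv2.cvtColor(p,cv2.COLOR_BGR2HSV)
    m=((hsv[...,0]<18)&(hsv[...,1]>110)&(X[...,2]>.085)&(X[...,2]<.15)&(X[...,0]>.3)).astype(np.uint8)
    n,l,s,c=cv2.connectedComponentsWithStats(m)
    for k in range(1,n):
        if s[k,4]<800: continue
        P=X[l==k]; (cx,cy),wh,a=cv2.minAreaRect(P[:,:2].astype(np.float32))
        ax=cv2.boxPoints(((cx,cy),wh,a)); e=[ax[1]-ax[0],ax[2]-ax[1]]
        c0=np.array([cx,cy])
        # tab: grey points 0.06..0.115 high near box, low saturation, on robot side
        near=np.linalg.norm(X[...,:2]-c0,axis=-1)<.18
        t=near&(hsv[...,1]<60)&(X[...,2]>.06)&(X[...,2]<.112)&(X[...,0]<cx-.06)&(hsv[...,2]>100)
        T=X[t]
        print("lid",c0.round(4),np.round(wh,3),"axes deg",[round(np.degrees(np.arctan2(v[1],v[0])),1) for v in e],"z",np.percentile(P[:,2],[2,50,98]).round(4))
        if len(T): print(" tab",len(T),T.mean(0).round(4),T.min(0).round(3),T.max(0).round(3), cv2.minAreaRect(T[:,:2].astype(np.float32)))
        A=np.c_[P[:,:2],np.ones(len(P))]; print(" slope",np.linalg.lstsq(A,P[:,2],rcond=None)[0].round(3))
E
python3 - <<'E'
import numpy as np
from loc import *
for n in("top","scene"):
    z=np.load(n+"0.npz"); print(n); locate(z["p"],z["d"],z)
E
```

```text
top
lid [0.648  0.2236] [0.173 0.103] axes deg [np.float32(-66.5), np.float32(23.5)] z [0.1002 0.1035 0.1066]
 tab 711 [0.5416 0.1785 0.1011] [0.501 0.144 0.097] [0.587 0.253 0.105] ((0.5430812239646912, 0.19915629923343658), (0.11366312205791473, 0.08109770715236664), 86.525634765625)
 slope [0.019 0.01  0.089]
lid [ 0.6383 -0.1668] [0.113 0.104] axes deg [np.float32(-65.0), np.float32(25.0)] z [0.1011 0.1051 0.1089]
 tab 565 [ 0.5538 -0.202   0.1002] [ 0.519 -0.237  0.095] [ 0.578 -0.158  0.106] ((0.5527548789978027, -0.19761922955513), (0.06443563848733902, 0.060701288282871246), 25.50452423095703)
 slope [0.048 0.021 0.078]
scene
lid [ 0.6416 -0.1652] [0.115 0.103] axes deg [np.float32(-65.2), np.float32(24.8)] z [0.1028 0.107  0.1108]
 tab 114 [ 0.5598 -0.1995  0.102 ] [ 0.523 -0.236  0.098] [ 0.581 -0.157  0.106] ((0.5595285296440125, -0.20146307349205017), (0.07582328468561172, 0.05186758562922478), 43.38197326660156)
 slope [0.039 0.019 0.085]
lid [0.6514 0.225 ] [0.175 0.105] axes deg [np.float32(-66.8), np.float32(23.2)] z [0.1021 0.1057 0.1086]
 tab 174 [0.5467 0.1804 0.1031] [0.5   0.145 0.092] [0.583 0.223 0.107] ((0.5390228033065796, 0.17596830427646637), (0.06592974811792374, 0.07654330879449844), 24.316730499267578)
 slope [0.015 0.011 0.093]
```

Run:
```python
import numpy as np, cv2
from bench import bot, vision
a=np.radians(23.4); bx=np.array([np.cos(a),np.sin(a),0]); c=np.array([.650,.2245,0])
P=c-.133*bx
q0=np.array(bot.observe()["qpos"]); best=None
for s in(1,-1):
    x=s*bx; z=np.array([0,0,-1.]); R=np.c_[x,np.cross(z,x),z]
    q=bot.solve_ik(P+[0,0,.07],R); print(s,q)
    if q is not None and (best is None or abs(q[5])<best[0]): best=(abs(q[5]),R)
R=best[1]; np.savez("plan.npz",P=P,R=R)
bot.gripper_to(0.0)
o=bot.observe(); bot.move_l(np.array(o["position"])+[0,0,.05])
bot.goto(P+[0,0,.22],R)
bot.move_l(P+[0,0,.125])
o=bot.observe(); print(o["t"],o["position"],o["ft_force"],o["grip_width"])
for n in("top","wrist"):
    p,d=vision.read_camera(n); cv2.imwrite(f"pics/{n}1.png",p)
```

```text
1 [ 2.48426144e-01  4.59198833e-01  1.63970032e+00 -4.44089210e-16
  1.04269350e+00  1.41081543e+00]
-1 [ 2.48426144e-01  4.59198833e-01  1.63970032e+00 -4.44089210e-16
  1.04269350e+00 -1.73077723e+00]
5.3417 [0.52843761 0.1716989  0.12591663] [-0.67137389 -0.0492888   0.7122596 ] 0.0002657008144981939
```

View pics/wrist1.png

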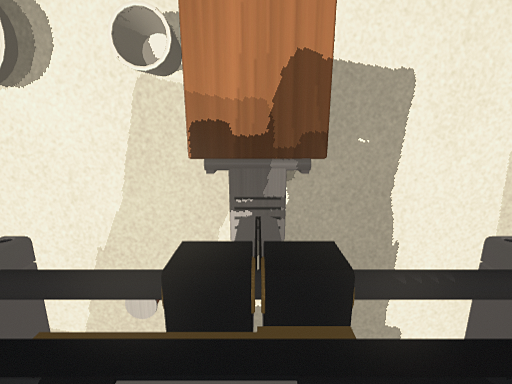

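The closed fingertips at (258,245) are centred over the tab, which spans columns 230–286, and the hinge is at row 165. I'll press in steps and watch the force.

Run:
```python
import numpy as np, cv2
from bench import bot, vision
from loc import locate
z=np.load("plan.npz"); P=z["P"]
f0=bot.observe()["ft_force"]; zt=.125
for zt in [.112]+list(np.arange(.106,.0729,-.003)):
    bot.move_l(P+[0,0,zt],speed=.03); o=bot.observe(); f=o["ft_force"]-f0
    print(round(zt,3),round(o["position"][2],4),np.round(f,1),round(o["t"],2))
    if f[2]>13: break
p,d=vision.read_camera("wrist")
bot.move_l(P+[0,0,.16],speed=.1)
cv2.imwrite("pics/w2.png",p)
bot.move_l(P+[-.06,-.03,.25],speed=.2)
i=vision.camera_info("top");p,d=vision.read_camera("top");cv2.imwrite("pics/top2.png",p); locate(p,d,i)
i=vision.camera_info("scene");p,d=vision.read_camera("scene");cv2.imwrite("pics/scene2.png",p); np.savez("scene2.npz",p=p,d=d,**i); locate(p,d,i)
print(bot.observe()["t"])
```

```text
0.112 0.1119 [-0.2 -0.4  0.2] 6.03
0.106 0.1058 [-0.5 -0.3  0.5] 6.38
0.103 0.1029 [-0.8 -0.3  0.6] 6.62
0.1 0.1001 [-1.1 -1.4  2. ] 6.88
0.097 0.0972 [-1.2 -0.6  4.1] 7.12
0.094 0.0942 [-1.  -1.1  3.9] 7.38
0.091 0.0913 [ 0.2 -0.3  5. ] 7.62
0.088 0.0884 [ 1.4 -0.9  6. ] 7.88
0.085 0.0853 [-0.7 -1.4  6. ] 8.12
0.082 0.0823 [-0.8 -0.4  5.3] 8.38
0.079 0.0791 [-0.5 -0.7  4.5] 8.62
0.076 0.0762 [-1.6 -0.5  6.7] 8.88
0.073 0.0752 [-8.8 -2.8 25.8] 9.12
lid [ 0.6383 -0.1667] [0.113 0.104] axes deg [np.float32(-64.8), np.float32(25.2)] z [0.101  0.105  0.1091]
 tab 613 [ 0.5538 -0.2018  0.1   ] [ 0.519 -0.236  0.072] [ 0.578 -0.158  0.105] ((0.5532383918762207, -0.1971498280763626), (0.06536687165498734, 0.061323899775743484), 24.930370330810547)
 slope [0.049 0.022 0.077]
lid [0.5979 0.2018] [0.069 0.103] axes deg [np.float32(-66.6), np.float32(23.4)] z [0.1046 0.128  0.1491]
 tab 9 [0.5337 0.1966 0.0816] [0.529 0.195 0.078] [0.537 0.199 0.084] ((0.5331910848617554, 0.19613446295261383), (0.00807938352227211, 0.003092023776844144), 32.989662170410156)
 slope [ 0.749  0.34  -0.384]
lid [ 0.6414 -0.1654] [0.115 0.103] axes deg [np.float32(-65.1), np.float32(24.9)] z [0.1026 0.107  0.1107]
 tab 130 [ 0.5594 -0.2007  0.1021] [ 0.523 -0.235  0.098] [ 0.581 -0.157  0.106] ((0.5590904355049133, -0.20101989805698395), (0.07391005754470825, 0.05178866162896156), 42.49403381347656)
 slope [0.04  0.019 0.084]
11.0
```

View pics/scene2.png

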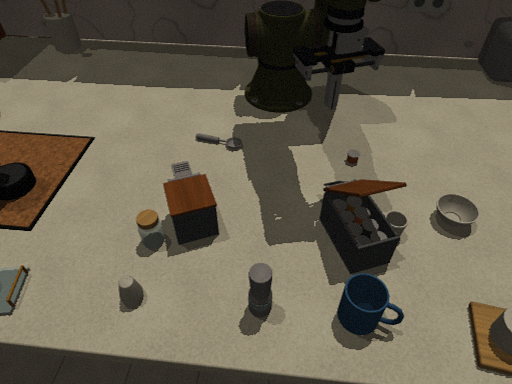

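The capsule lid stands open: its slope of 0.82 gives about 0.69 rad. The capsule box edges at (322–398, 190–272) sit where they did before, the tea lid is unchanged, and the arm is clear.

```bash
python3 -c "
from bench import bot
print(bot.job_done())"
```

```text
the job is handed in; nothing more can be done
None
```

I handed the job in at about 11 s: the capsule box lid stands open by itself at about 0.69 rad, the tea box is still shut, and neither box visibly moved; the last step pressed the tab against its stop at about 26 N.

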